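# Set up the two-tier steamer

### The arm

A 6-joint arm with a two-finger parallel gripper is mounted at the origin on a cart in front of the work surface, level with it; the furniture and walls round the work are solid. World frame = base frame: x ahead of the robot, y to its left, z up, the work surface at z = 0. Lengths are in m, angles in rad, forces in N, time in s.
With the tool pointing down it reaches from about 0.3 to 0.775 m from the base axis. Payload 14.6 kg.
Tool frame: the origin (TCP) lies at the very end of the fingers, on their centre line; the grasp point (between the pads) lies 19 mm behind it (arm.grip_point_offset is the distance from the TCP to the grasp point, in m); z points along the fingers, y is the line along which they close (so a half turn about z gives the same grasp; the last joint's range is limited). The gripper opens to 85 mm and grips with 20 to 120 N. Pads are 22 mm wide; open, the fingers measure 114 mm over their backs; the gripper's body (76 mm by 85 mm) begins 54 mm behind the grasp point. The pads swing forward as they close: fully open they stand 13 mm farther back than shut.
Start: joints at [1.203, 0.3, 1.521, -0, 1.321, -0.067], TCP at [0.163, 0.525, 0.231] pointing down, gripper open.
Joint ranges: [-3.03, 3.03], [-0.79, 2.21], [0.23, 2.52], [-1.04, 4.18], [0, 3.07], [-2.55, 2.55]. Speed limits (rad/s): [2.22, 2.22, 2.57, 3.14, 3.14, 3.14].

### API

Orientations are given as a unit quaternion [x, y, z, w].
In Python, from rig import arm gives the robot as it stands. The module is installed in compiled form; this text tells all that it offers.
- The arm moves only by the shell command python3 -m creep 'ROWS' [FORCE]. ROWS is JSON, a list of rows, each a list of 7 numbers: the shift along the world's x, y, z in mm, then the turn, a rotation vector about the world's x, y, z in rad, then the finger opening in mm, from 0 to 85.4. In form: [[tx, ty, tz, ax, ay, az, hand], ...]. A call has 1 to 10 rows; each row shifts and turns the commanded pose from where the row before left it; what a row does not reach is not made up. A row lasts 1/12 s, in which the tool goes at most 41.7 mm and 7.16 degrees, less where a joint would pass 70% of its speed; a pose out of reach is approached as far as the arm can. A call with a gripper value outside its range is refused whole. The fingers move at their own pace and stop on an object; FORCE is the grip in N (left out, the last holds). Time passes only in rows, so rows that do not move let the fingers close. It gives the time, the measured TCP pose, the force, the opening and the grip force at its end, in the units of the state.
- arm.state(): the state, without advancing time (a new reading comes with each control period).
- arm.get_image(name): name is "side" or "top"; returns a dict with "pixels" (420x560x3 uint8, blue, green, red), "intrinsics" (3x3 intrinsics, pixels), "rvec" (rotation vector, rad) and "tvec" (3), from world to camera coordinates, as OpenCV has them. Camera axes: x right, y down, z forward; pixel columns grow to the right and rows downward; lengths in m; the calibration is good to about 2 mm. A picture is of the moment at which its call begins. There is no depth.
- arm.sign_off(): hands the job in; it is judged then, once.
The state is a dict: "time_s": time; "joints": joint angles; "joint_velocities": joint speeds; "joint_torque": joint torques, N m; "tcp_pos": TCP position; "tool_rot": TCP orientation; "force": force on the tool from outside, world axes, zero at the start; "torque": the same for the moment, N m; "finger_gap": finger opening in m; "gripper_force": force on a finger pad.
Only numpy, scipy, OpenCV 4.12 (cv2) and the standard library are available. Lean on these libraries where they do the work, as an engineer would, in place of code of your own. Each camera call takes 0.05 s, during which the arm holds its last target. There are 200 camera calls.

### The job

Set up the steamer on the small open pot on the worktop so that two dishes can be steamed at once, building it up from below: set the deep basket squarely on the pot, stand the small drinking glass in it, set the shallow basket on the deep one, stand the white ramekin in that, and close the top with the small pot's own low-domed lid. Do the five steps in that order, put each thing in its place fully seated and upright, and leave the espresso cup and the salt shaker standing where they are.

Things in the scene. Friction and masses are not known exactly. Their poses are not given: they have to be found in the camera images.
- small_pot: small open steel cooking pot, 172 mm in diameter, 79 mm high, clear inner radius 67 mm, with two black loop handles, 54 to 65 mm up, that reach 120 mm from the axis along its +y and -y. Origin: centre of its underside, z up. Loose, 0.6 kg; stays where it stands.
- deep_basket: taller perforated round steel tray, 187 mm wide, 96 high. Origin: centre of underside. Foot of radius 60 (z 0) to 64 mm (z 12) goes in the pot's mouth; seated, its origin is 67 mm above the pot's. Floor z 15, inner radius 83, seat z 90, flared lip to z 96. Lifting bar across the middle along x: 54 long, 10 wide, z 63 to 73, posts at x +-20; pinch it across y. 0.32 kg
- shallow_basket: lower perforated round steel tray, 187 mm wide, 59 high. Origin: centre of underside. Foot of radius 74 (z 0) to 78 mm (z 12) goes in the deep basket's mouth; seated, its origin is 78 mm above that one's. Floor z 15, inner radius 83, lid seat z 53, flared lip to z 59. Lifting bar across the middle along x: 54 long, 10 wide, z 38 to 48, posts at x +-20; pinch it across y. 0.25 kg
- small_pot_lid: low-domed steel lid of the small pot, 172 mm in diameter, black knob in the middle 33 mm in diameter, z 33 to 49, on a 20 mm neck (z 24 to 33). Origin: centre of its flat underside, z up. It drops inside the shallow basket's lip (inner radius 88 mm) onto its seat: origin then 53 mm above that basket's origin. 0.35 kg. (Not the wider glass lid with a brown knob.)
- glass: small thick clear drinking glass, 48 mm in diameter at the rim, 40 mm at the foot, 58 mm high, upright. Origin: centre of its underside, z up. Its place: on the deep basket's floor, 46 mm beside the middle of the lifting bar (basket +y or -y).
- ramekin: small fluted white porcelain dish, 54 mm in diameter at the rim, 49 mm at the foot, 28 mm high, upright. Origin: centre of its underside, z up. Its place: on the shallow basket's floor, 46 mm beside the middle of the lifting bar (basket +y or -y).
- espresso_cup: green espresso cup, 65 mm across and 94 mm over its handle, 52 mm high; not part of the work, stays where it is. Origin: underside, midway along the length of cup and handle; the handle points to its -y.
- salt_shaker: glass salt shaker, 44 mm in diameter, 90 mm high; not part of the work, stays where it is. Origin: centre of its underside.
Things that resemble listed ones, but are neither listed nor needed, are in the scene too. Leave any yellow look-alike of the glass alone.

How it is judged:
On the way, in this order (a step that is already met when the one before it is completed fails the run):
1. the deep basket sits level on the rim of the small pot, let go (horizontal distance between deep_basket and small_pot below 0.014 m and z of deep_basket in the frame of small_pot between 0.063 and 0.071 m and angle between deep_basket's own z axis and vertical below 0.06 rad and contact force between the fingers and deep_basket below 0.1 N), for 0.2 s.
2. the glass stands upright on the floor of the deep basket, let go (horizontal distance between glass and deep_basket below 0.068 m and z of glass in the frame of deep_basket between 0.01 and 0.02 m and angle between glass's own z axis and vertical below 0.15 rad and contact force between the fingers and glass below 0.1 N), for 0.2 s.
3. the shallow basket sits level in the rim of the deep basket, let go (horizontal distance between shallow_basket and deep_basket below 0.008 m and z of shallow_basket in the frame of deep_basket between 0.074 and 0.082 m and angle between shallow_basket's own z axis and vertical below 0.06 rad and contact force between the fingers and shallow_basket below 0.1 N), for 0.2 s.
4. the ramekin stands upright on the floor of the shallow basket, let go (horizontal distance between ramekin and shallow_basket below 0.068 m and z of ramekin in the frame of shallow_basket between 0.01 and 0.02 m and angle between ramekin's own z axis and vertical below 0.15 rad and contact force between the fingers and ramekin below 0.1 N), for 0.2 s.
5. the small pot lid sits level in the rim of the shallow basket, let go (horizontal distance between small_pot_lid and shallow_basket below 0.008 m and z of small_pot_lid in the frame of shallow_basket between 0.049 and 0.057 m and angle between small_pot_lid's own z axis and vertical below 0.06 rad and contact force between the fingers and small_pot_lid below 0.1 N), for 0.2 s.
At the end, for the whole second after the job is handed in: Pot upright; deep basket on its rim (centred within 14 mm), shallow basket on the deep one and lid on the shallow one (within 8 mm), each seated within 4 mm and level within 0.06 rad; glass on the deep, ramekin on the shallow basket's floor, upright within 0.15 rad; all at rest (horizontal distance between deep_basket and small_pot below 0.014 m and z of deep_basket in the frame of small_pot between 0.063 and 0.071 m and angle between each of deep_basket, shallow_basket, small_pot_lid, small_pot's own z axis and vertical below 0.06 rad and horizontal distance between glass and deep_basket below 0.068 m and z of glass in the frame of deep_basket between 0.01 and 0.02 m and angle between each of glass, ramekin's own z axis and vertical below 0.15 rad and horizontal distance between shallow_basket and deep_basket below 0.008 m and z of shallow_basket in the frame of deep_basket between 0.074 and 0.082 m and horizontal distance between ramekin and shallow_basket below 0.068 m and z of ramekin in the frame of shallow_basket between 0.01 and 0.02 m and horizontal distance between small_pot_lid and shallow_basket below 0.008 m and z of small_pot_lid in the frame of shallow_basket between 0.049 and 0.057 m and height (world z) of small_pot between -0.01 and 0.01 m and linear speed of each of small_pot, deep_basket, shallow_basket, small_pot_lid, glass, ramekin below 0.02 m/s); the robot touches nothing.
It fails at once if the espresso cup or the salt shaker is moved by more than 30 mm (distance of any of espresso_cup, salt_shaker from where it was at the start of the episode above 0.03 m).
It also fails if it takes over 144 s, if anything falls off the work surface, if the arm or the gripper's body presses on something with over 40 N, if the wrist force passes 120 N, or if a joint passes its speed limit or range.

## Working session

There is one attempt and no reset: what is moved stays moved. The work goes in short steps, Python scripts to look and compute and a shell command to move; the robot and the scene stay as the last step left them, time stands still between calls to the robot, and variables do not carry over. Pictures are saved under pics/ and viewed, at most 14 in all, crops included, and the job is handed in when it is done.

```bash
mkdir -p pics
cat > h.py <<'E'
import numpy as np, cv2
from rig import arm
def grab(n,save=None):
    d=arm.get_image(n)
    if save: cv2.imwrite('pics/'+save,d['pixels'])
    return d
def ray(d,u,v,z):
    R=cv2.Rodrigues(np.array(d['rvec'],float))[0]; t=np.array(d['tvec'],float).ravel()
    c=-R.T@t; r=R.T@np.linalg.inv(np.array(d['intrinsics']))@np.array([u,v,1.])
    return c+r*(z-c[2])/r[2]
def proj(d,P):
    return cv2.projectPoints(np.array(P,float).reshape(-1,1,3),np.array(d['rvec'],float),np.array(d['tvec'],float),np.array(d['intrinsics'],float),None)[0].reshape(-1,2)
E
python3 - <<'E'
from h import *
for n in ('top','side'):
    d=grab(n,n+'0.png'); R=cv2.Rodrigues(np.array(d['rvec'],float))[0]
    print(n,(-R.T@np.array(d['tvec']).ravel()).round(3),R.round(2).tolist(),d['intrinsics'][0])
s=arm.state();print(s['tcp_pos'],s['tool_rot'],s['finger_gap'],arm.grip_point_offset)
E
```

```text
top [-0.065  0.204  1.506] [[-0.09, -1.0, -0.01], [-0.91, 0.08, -0.4], [0.39, -0.03, -0.92]] [494.83646119   0.         268.07618029]
side [ 0.336 -0.719  0.709] [[0.97, -0.26, -0.0], [-0.15, -0.56, -0.82], [0.21, 0.79, -0.58]] [408.41342053   0.         288.19757842]
[0.16288822 0.52510872 0.2307589 ] [ 1.49823532e-01  9.88712609e-01 -5.24414856e-04 -1.08566637e-04] 0.08504407078832896 0.0187
```

View pics/top0.png

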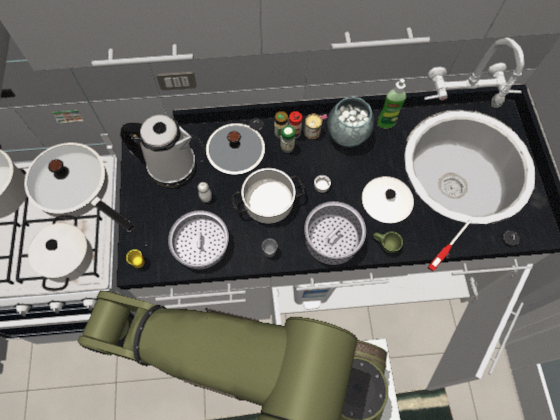

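View pics/side0.png

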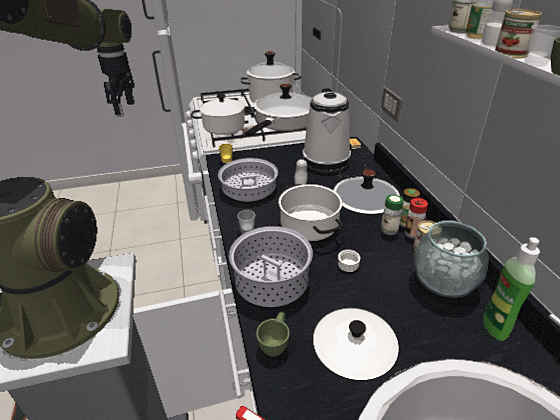

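Could be mistaken: lids are (387,199) steel with black knob, (235,148) glass with brown knob, and (58,250) on the stove pot. Baskets are (335,232), which looks tall in the side view so it is the deep one, and (199,240), which is shallow. Glasses are (270,248) clear and (136,260) yellow. The ramekin is (322,184), against jar lids at (288,130). The pot is (268,195), against the stove pots. I choose lid (387,199), deep (335,232), shallow (199,240), glass (270,248), ramekin (322,184) and pot (268,195), and check them in a crop.

Run:
```python
from h import *
from scipy.optimize import least_squares
d=grab('top'); im=d['pixels']; g=im.max(2)
c=cv2.resize(im[165:275,155:425],None,fx=2.96,fy=2.96,interpolation=cv2.INTER_CUBIC)
cv2.imwrite('pics/crop1.png',c)
_,m=cv2.threshold(g,50,255,0)
m=cv2.morphologyEx(m,cv2.MORPH_OPEN,np.ones((3,3)))
n,l,st,ce=cv2.connectedComponentsWithStats(m)
for i in range(1,n):
    if st[i,4]>60 and 120<ce[i,0]<430 and 120<ce[i,1]<275: print(i,st[i].tolist(),ce[i].round(1))
def circ(px,r,z):
    px=np.array(px)
    i=l[px[1],px[0]]; cs,_=cv2.findContours((l==i).astype('u1')*255,0,2)
    c=max(cs,key=len)[:,0].astype(float)
    P=np.array([ray(d,u,v,z)[:2] for u,v in c]); x0=P.mean(0)
    far=P[P[:,0]>x0[0]-0.3*r]
    s=least_squares(lambda q:np.hypot(*(far-q).T)-r,x0,loss='soft_l1',f_scale=.002)
    s2=least_squares(lambda q:np.hypot(*(far-q[:2]).T)-q[2],[*s.x,r],loss='soft_l1',f_scale=.002)
    return s.x.round(4),s2.x.round(4)
for nm,px,r,z in [('deep',(335,204),.0935,.096),('shal',(199,216),.0935,.059),('pot',(268,173),.086,.079),('lid',(375,210),.086,.003)]:
    for dx in range(-3,4):
        if l[px[1]+dx,px[0]]: 
            print(nm,circ((px[0],px[1]+dx),r,z));break
```

```text
1 [0, 0, 560, 420, 173716] [273.8 210.8]
2 [274, 111, 29, 42, 834] [287.6 128.5]
3 [304, 113, 23, 26, 426] [313.4 124.9]
5 [205, 123, 60, 52, 2412] [235.  148.3]
7 [241, 167, 55, 57, 2454] [267.9 194.6]
8 [314, 174, 17, 19, 261] [321.8 183. ]
9 [361, 176, 53, 48, 1952] [387.2 199.5]
10 [197, 182, 15, 21, 242] [204.  191.8]
11 [304, 201, 63, 64, 3150] [334.1 231.8]
13 [168, 210, 61, 59, 2860] [198.2 238.9]
15 [373, 231, 30, 21, 423] [389.6 240.2]
17 [261, 238, 17, 19, 247] [269.  246.5]
18 [126, 249, 18, 19, 274] [134.7 257.9]
deep (array([ 0.4727, -0.0399]), array([ 0.4713, -0.0397,  0.0946]))
shal (array([0.4958, 0.3826]), array([0.4944, 0.3827, 0.0946]))
pot (array([0.6264, 0.1522]), array([0.6253, 0.1523, 0.087 ]))
lid (array([ 0.5995, -0.2455]), array([ 0.5981, -0.2457,  0.0872]))
```

View pics/crop1.png

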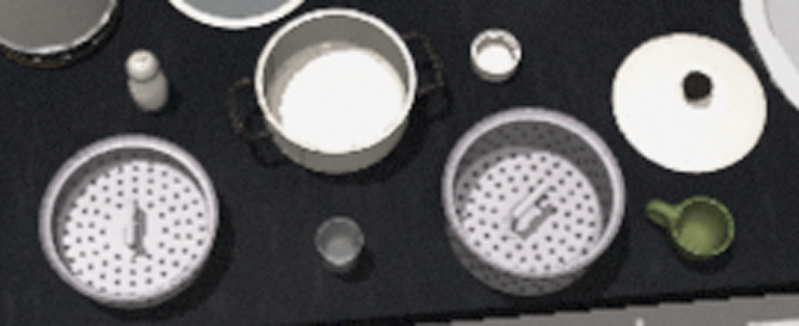

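The crop confirms the choices: pot at crop (335,90), deep at (533,200) with a diagonal bar, shallow at (130,220) with a near-vertical bar, black-knobbed lid at (690,100), and clear glass at (340,243). Next I measure the small things and zoom in on the bars.

Run:
```python
from h import *
d=grab('top'); im=d['pixels']; s=grab('side'); si=s['pixels']
def z(im,c,w,f): 
    x,y=int(c[0]),int(c[1]); return cv2.resize(im[y-w:y+w,x-w:x+w],None,fx=f,fy=f,interpolation=cv2.INTER_CUBIC)
D=proj(d,[.4713,-.0397,.073])[0]; S=proj(d,[.4944,.3827,.048])[0]
Ds=proj(s,[.4713,-.0397,.073])[0]; Ss=proj(s,[.4944,.3827,.048])[0]
print(D,S,Ds,Ss)
o=np.vstack([np.hstack([z(im,D,20,7),z(im,S,20,7)]),np.hstack([z(si,Ds,20,7),z(si,Ss,20,7)])])
cv2.imwrite('pics/bars.png',o)
# predicted bar directions
for nm,dd,c,zz in (('D',d,(.4713,-.0397),.073),('S',d,(.4944,.3827),.048),('Ds',s,(.4713,-.0397),.073),('Ss',s,(.4944,.3827),.048)):
    print(nm,[(a,np.round((lambda p:p[1]-p[0])(proj(dd,[[c[0],c[1],zz],[c[0]+.027*np.cos(np.radians(a)),c[1]+.027*np.sin(np.radians(a)),zz]]))*7).tolist()) for a in range(0,180,30)])
# small ones, top & side blobs
for px,r,zz in (((322,178),.027,.028),((269,243),.024,.058)): pass
for nm,dd,(x,y,w,h) in (('ram',d,(310,170,26,26)),('gl',d,(256,233,27,28)),('ramS',s,(335,245,28,32)),('glS',s,(235,205,25,30))):
    c=dd['pixels'][y:y+h,x:x+w].max(2); m=(c>55).astype('u1')
    cs=max(cv2.findContours(m,0,2)[0],key=len)[:,0]+[x,y]
    print(nm,cs.min(0),cs.max(0),[ray(dd,*((cs.min(0)+cs.max(0))/2),q)[:2].round(4).tolist() for q in (.014,.028,.058)])
k=si[300:345,340:375].max(2)<60; ys,xs=np.nonzero(k); u,v=xs.mean()+340,ys.mean()+300; print('knob side',u,v,ray(s,u,v,.041))
k=im[183:206,380:402].max(2)<90; ys,xs=np.nonzero(k); u,v=xs.mean()+380,ys.mean()+183; print('knob top',u,v,ray(d,u,v,.041))
```

```text
[333.82895792 231.5202854 ] [198.41156322 238.72109479] [270.35587942 259.30124598] [248.06833964 175.27338152]
D [(0, [-8.0, -56.0]), (30, [-37.0, -46.0]), (60, [-56.0, -24.0]), (90, [-61.0, 5.0]), (120, [-48.0, 33.0]), (150, [-23.0, 52.0])]
S [(0, [-2.0, -56.0]), (30, [-32.0, -46.0]), (60, [-53.0, -24.0]), (90, [-60.0, 5.0]), (120, [-51.0, 33.0]), (150, [-29.0, 52.0])]
Ds [(0, [80.0, -15.0]), (30, [60.0, -39.0]), (60, [24.0, -53.0]), (90, [-18.0, -53.0]), (120, [-55.0, -39.0]), (150, [-79.0, -15.0])]
Ss [(0, [59.0, -8.0]), (30, [45.0, -22.0]), (60, [20.0, -29.0]), (90, [-11.0, -29.0]), (120, [-38.0, -22.0]), (150, [-56.0, -8.0])]
ram [314 174] [330 192] [[0.6707, -0.0345], [0.6638, -0.0322], [0.649, -0.0274]]
gl [261 238] [277 256] [[0.4593, 0.1634], [0.4544, 0.1638], [0.4438, 0.1646]]
ramS [338 249] [360 271] [[0.672, -0.0298], [0.6653, -0.0437], [0.6508, -0.0734]]
glS [237 209] [259 234] [[0.4576, 0.1909], [0.4551, 0.1726], [0.4499, 0.1333]]
knob side 357.7705544933078 313.50095602294454 [ 0.61627094 -0.21224701  0.041     ]
knob top 389.9714285714286 193.82857142857142 [ 0.59809031 -0.24650065  0.041     ]
```

View pics/bars.png

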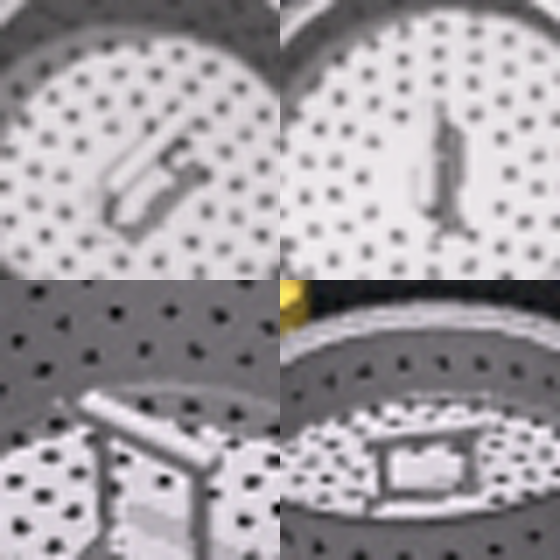

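Deep bar direction is about 129° and shallow bar about -3°. Current closing direction is 72.8°, so the deep bar needs a turn of -33.8° about z. I move over the deep basket.

```bash
cat >> h.py <<'E'
def st():
    s=arm.state(); q=s['tool_rot']
    from scipy.spatial.transform import Rotation as Ro
    M=Ro.from_quat(q).as_matrix()
    print('t',round(s['time_s'],2),'tcp',np.round(np.array(s['tcp_pos'])*1000,1),'close',round(np.degrees(np.arctan2(M[1,1],M[0,1]))%180,1),'z',M[:,2].round(3),'gap',round(s['finger_gap']*1000,1),'F',np.round(s['force'],1),'g',round(s['gripper_force'],1),'j',np.round(s['joints'],2))
E
python3 -m creep '[[15,-28,1,0,0,-0.059,45],[15,-28,1,0,0,-0.059,45],[15,-28,1,0,0,-0.059,45],[15,-28,1,0,0,-0.059,45],[15,-28,1,0,0,-0.059,45],[15,-28,1,0,0,-0.059,45],[15,-28,1,0,0,-0.059,45],[15,-28,1,0,0,-0.059,45],[15,-28,1,0,0,-0.059,45],[15,-28,1,0,0,-0.059,45]]' 40
python3 -m creep '[[15,-28,0,0,0,0,45],[15,-28,0,0,0,0,45],[15,-28,0,0,0,0,45],[15,-28,0,0,0,0,45],[15,-28,0,0,0,0,45],[15,-28,0,0,0,0,45],[15,-28,0,0,0,0,45],[15,-28,0,0,0,0,45],[15,-28,0,0,0,0,45],[15,-28,0,0,0,0,45]]'
python3 -c "from h import *;st()"
```

```text
time_s: 1.08
tcp_pos: [0.3133, 0.2439, 0.2414]
tool_rot: [0.432, 0.902, 0.0, 0.0]
force: [0.2, 0.6, 0.3]
finger_gap: 0.045
gripper_force: 0.0
time_s: 1.92
tcp_pos: [0.4634, -0.0363, 0.2413]
tool_rot: [0.431, 0.902, 0.0, 0.0]
force: [0.5, 1.0, 0.9]
finger_gap: 0.0449
gripper_force: 0.0
t 1.92 tcp [463.4 -36.3 241.3] close 38.9 z [ 0.  0. -1.] gap 44.9 F [0.5 1.  0.9] g 0.0 j [-0.16  0.1   1.74  0.    1.3  -0.84]
```

```bash
python3 -m creep '[[2,-1,-24,0,0,0,45],[2,-1,-24,0,0,0,45],[2,-1,-24,0,0,0,45],[2,-0.5,-24,0,0,0,45],[0,0,-24,0,0,0,45],[0,0,-24,0,0,0,45],[0,0,-24,0,0,0,45],[0,0,-14,0,0,0,45],[0,0,-9,0,0,0,45],[0,0,0,0,0,0,45]]'
python3 - <<'E'
from h import *
st(); d=grab('top'); s=grab('side')
a=cv2.resize(d['pixels'][190:275,250:370],None,fx=3.3,fy=3.3,interpolation=2); b=cv2.resize(s['pixels'][215:300,215:335],None,fx=3.3,fy=3.3,interpolation=2)
cv2.imwrite('pics/g1.png',np.hstack([a,b]))
E
```

```text
time_s: 2.75
tcp_pos: [0.4702, -0.0381, 0.0488]
tool_rot: [0.431, 0.902, -0.0, -0.001]
force: [0.4, -0.2, 0.6]
finger_gap: 0.0448
gripper_force: 0.0
t 2.75 tcp [470.2 -38.1  48.8] close 39.0 z [-0.003  0.    -1.   ] gap 44.8 F [ 0.4 -0.2  0.6] g 0.0 j [-0.16  0.38  1.9  -0.    0.87 -0.84]
```

View pics/g1.png

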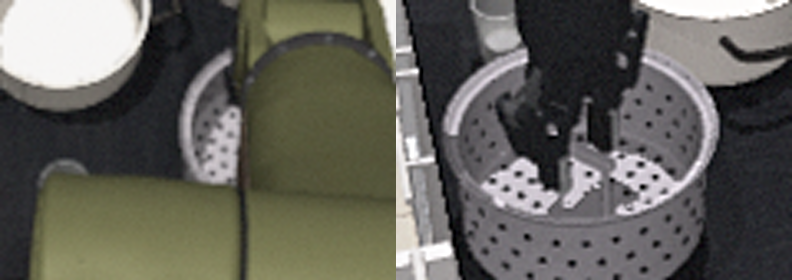

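The side view shows the bar at (590,165) between the two fingers. I close and lift.

```bash
python3 -m creep '[[0,0,0,0,0,0,25],[0,0,0,0,0,0,15],[0,0,0,0,0,0,5],[0,0,0,0,0,0,0],[0,0,0,0,0,0,0],[0,0,0,0,0,0,0],[0,0,0,0,0,0,0],[0,0,0,0,0,0,0]]' 60
python3 -c "from h import *;st()"
python3 -m creep '[[0,0,5,0,0,0,0],[0,0,10,0,0,0,0],[0,0,20,0,0,0,0],[0,0,20,0,0,0,0],[0,0,20,0,0,0,0],[0,0,20,0,0,0,0],[0,0,20,0,0,0,0],[0,0,15,0,0,0,0],[0,0,5,0,0,0,0],[0,0,0,0,0,0,0]]'
python3 - <<'E'
from h import *
st(); d=grab('top'); s=grab('side')
a=cv2.resize(d['pixels'][150:290,180:380],None,fx=2,fy=2,interpolation=2); b=cv2.resize(s['pixels'][130:270,185:385],None,fx=2,fy=2,interpolation=2)
cv2.imwrite('pics/g2.png',np.hstack([a,b]))
E
```

```text
time_s: 3.52
tcp_pos: [0.4714, -0.0383, 0.0511]
tool_rot: [0.431, 0.903, 0.0, 0.001]
force: [-1.6, -0.8, 7.3]
finger_gap: 0.0088
gripper_force: 58.7
t 3.52 tcp [471.4 -38.3  51.1] close 39.0 z [ 0.001 -0.    -1.   ] gap 8.8 F [-1.6 -0.8  7.3] g 58.7 j [-0.16  0.38  1.9  -0.    0.87 -0.84]
time_s: 4.35
tcp_pos: [0.4712, -0.0382, 0.1866]
tool_rot: [0.431, 0.902, 0.0, 0.001]
force: [-0.3, 0.7, -3.2]
finger_gap: 0.0086
gripper_force: 58.9
t 4.35 tcp [471.2 -38.2 186.6] close 39.0 z [ 0.002 -0.    -1.   ] gap 8.6 F [-0.3  0.7 -3.2] g 58.9 j [-0.16  0.17  1.79 -0.    1.18 -0.84]
```

View pics/g2.png

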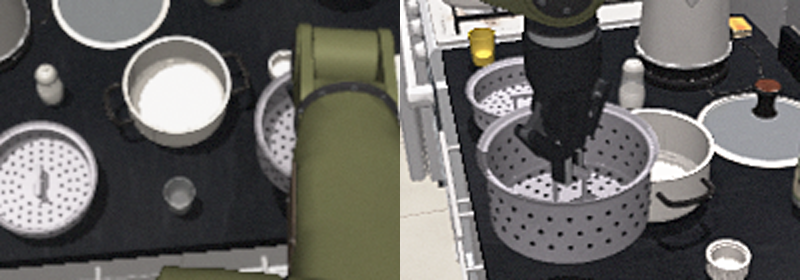

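Lifted level; side picture shows the basket (565,180) hanging upright. I move over the pot.

```bash
python3 -m creep '[[7,9,0,0,0,0,0],[16,20,0,0,0,0,0],[16,20,0,0,0,0,0],[16,20,0,0,0,0,0],[16,20,0,0,0,0,0],[16,20,0,0,0,0,0],[16,20,0,0,0,0,0],[16,20,0,0,0,0,0],[16,20,0,0,0,0,0],[12,14,0,0,0,0,0]]'
python3 -m creep '[[7,8,0,0,0,0,0],[0,0,0,0,0,0,0],[0,0,0,0,0,0,0],[0,0,0,0,0,0,0]]'
python3 - <<'E'
from h import *
st(); d=grab('top','t3.png'); s=grab('side')
p=proj(s,[.6253,.1523,.1]).round().astype(int)[0]
b=cv2.resize(s['pixels'][p[1]-75:p[1]+65,p[0]-100:p[0]+100],None,fx=3,fy=3,interpolation=2)
cv2.imwrite('pics/g3.png',b)
E
```

```text
time_s: 5.28
tcp_pos: [0.6185, 0.1472, 0.1835]
tool_rot: [0.43, 0.903, -0.0, -0.001]
force: [-0.7, -0.0, -3.5]
finger_gap: 0.0086
gripper_force: 59.0
time_s: 5.62
tcp_pos: [0.6245, 0.1526, 0.1844]
tool_rot: [0.431, 0.902, -0.0, -0.001]
force: [0.4, -0.2, -3.3]
finger_gap: 0.0086
gripper_force: 59.0
t 5.62 tcp [624.5 152.6 184.4] close 39.0 z [-0.001 -0.    -1.   ] gap 8.6 F [ 0.4 -0.2 -3.3] g 59.0 j [ 0.18  0.55  1.28 -0.    1.31 -0.5 ]
```

View pics/g3.png

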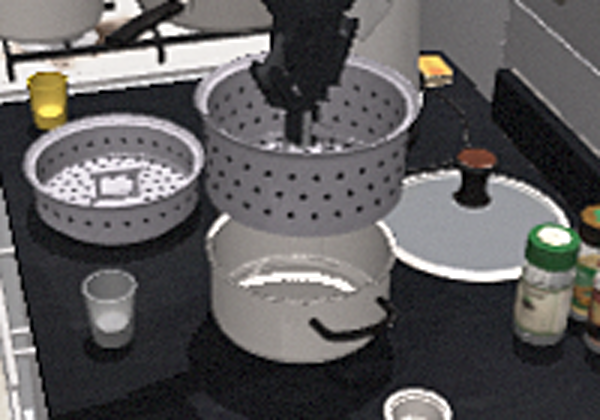

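The basket hangs level above the pot (side crop: pot centre 303,285; basket 307,150). I lower it.

```bash
python3 -m creep '[[0,0,-12,0,0,0,0],[0,0,-15,0,0,0,0],[0,0,-15,0,0,0,0],[0,0,-10,0,0,0,0],[0,0,-5,0,0,0,0],[0,0,-3,0,0,0,0],[0,0,-2,0,0,0,0],[0,0,0,0,0,0,0]]'
python3 -m creep '[[0,0,-1,0,0,0,0],[0,0,-1,0,0,0,0],[0,0,-1,0,0,0,0],[0,0,-1,0,0,0,0],[0,0,0,0,0,0,0]]'
python3 -c "from h import *;st()"
```

```text
time_s: 6.38
tcp_pos: [0.6251, 0.1528, 0.1235]
tool_rot: [0.431, 0.902, 0.0, 0.0]
force: [0.6, -0.6, -3.7]
finger_gap: 0.0085
gripper_force: 59.0
time_s: 6.8
tcp_pos: [0.6249, 0.1528, 0.1191]
tool_rot: [0.431, 0.902, -0.0, -0.0]
force: [-0.3, -0.2, -4.7]
finger_gap: 0.0086
gripper_force: 59.0
t 6.8 tcp [624.9 152.8 119.1] close 39.0 z [-0. -0. -1.] gap 8.6 F [-0.3 -0.2 -4.7] g 59.0 j [ 0.18  0.61  1.35 -0.    1.19 -0.5 ]
```

```bash
python3 -m creep '[[0,0,-1,0,0,0,0],[0,0,-1,0,0,0,0],[0,0,-0.5,0,0,0,0],[0,0,0,0,0,0,0]]'
python3 -c "from h import *;st()"
```

```text
time_s: 7.13
tcp_pos: [0.6251, 0.1529, 0.1184]
tool_rot: [0.431, 0.902, 0.0, 0.001]
force: [-6.7, -1.7, 9.2]
finger_gap: 0.0083
gripper_force: 60.7
t 7.13 tcp [625.1 152.9 118.4] close 39.0 z [ 0.001  0.    -1.   ] gap 8.3 F [-6.7 -1.7  9.2] g 60.7 j [ 0.18  0.61  1.35 -0.    1.18 -0.5 ]
```

Contact at z 118.4, as expected for seated. I open, rise straight, check, and measure the glass.

```bash
python3 -m creep '[[0,0,0,0,0,0,15],[0,0,0,0,0,0,25],[0,0,0,0,0,0,40],[0,0,0,0,0,0,40],[0,0,5,0,0,0,40],[0,0,20,0,0,0,40],[0,0,30,0,0,0,40],[0,0,30,0,0,0,40],[0,0,30,0,0,0,40],[0,0,20,0,0,0,40]]' 30
python3 -m creep '[[0,40,0,0,0,0,60],[0,40,0,0,0,0,75],[0,40,0,0,0,0,75],[0,40,0,0,0,0,75],[0,0,0,0,0,0,75],[0,0,0,0,0,0,75]]'
python3 - <<'E'
from h import *
st(); d=grab('top','t4.png'); s=grab('side','s4.png')
T=proj(d,[.454,.166,.03])[0]; S=proj(s,[.454,.166,.03])[0]; print(T,S)
def z(im,c,w,f): 
    x,y=int(c[0]),int(c[1]); return cv2.resize(im[y-w:y+w,x-w:x+w],None,fx=f,fy=f,interpolation=2)
p=proj(s,[.6253,.1523,.1]).round().astype(int)[0]
print(T.astype(int)-20,S.astype(int)-20)
b=z(s['pixels'],p,60,3.2); a=np.hstack([z(d['pixels'],T,20,9.6),z(s['pixels'],S,20,9.6)])
cv2.imwrite('pics/g4.png',np.hstack([a[:384],b[:384]])[:, :]) if False else cv2.imwrite('pics/g4.png',cv2.resize(np.hstack([a,b]),(800,267)))
E
```

```text
time_s: 7.97
tcp_pos: [0.6253, 0.1529, 0.2555]
tool_rot: [0.431, 0.902, 0.001, 0.001]
force: [-0.2, 0.2, -0.3]
finger_gap: 0.0402
gripper_force: 0.0
time_s: 8.47
tcp_pos: [0.6243, 0.3148, 0.2514]
tool_rot: [0.429, 0.903, -0.0, -0.0]
force: [-0.4, -0.0, -0.0]
finger_gap: 0.0748
gripper_force: 0.0
t 8.47 tcp [624.3 314.8 251.4] close 39.1 z [-0. -0. -1.] gap 74.8 F [-0.4 -0.  -0. ] g 0.0 j [ 0.41  0.64  0.98 -0.    1.52 -0.27]
[268.29874932 246.95716615] [247.97392701 222.39876633]
[248 226] [227 202]
```

View pics/g4.png

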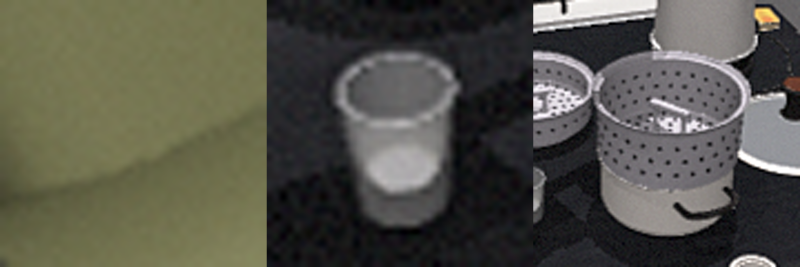

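The basket sits level on the pot (side tile at 672,120). Glass rim centre in the side view is about (246.8,215.5).

Run:
```python
from h import *
s=grab('side');d=grab('top')
print(ray(s,246.8,215.0,.058),ray(d,269.2,244,.058),ray(d,269.2,246.9,.03))
for z in(.02,.025,.03):print(ray(s,248,221.7,z))
p=proj(d,[[.452,.164,.058],[.452+.024,.164,.058],[.452-.02,.164,0],[.452,.188,.058],[.452,.14,.058]]);print(p)
q=proj(s,[[.452,.164,.058],[.452,.164+.024,.058],[.452,.164-.02,0],[.428,.164,.058],[.476,.164,.058]]);print(q)
```

```text
[0.45189139 0.1625192  0.058     ] [0.45357616 0.16309418 0.058     ] [0.45393782 0.16315138 0.03      ]
[0.4563708  0.18215485 0.02      ]
[0.45549883 0.1756181  0.025     ]
[0.45462685 0.16908136 0.03      ]
[[268.95364381 244.50180917]
 [268.28011267 237.27455908]
 [269.56803198 256.52350385]
 [261.24079946 245.1499913 ]
 [276.6593535  243.85422664]]
[[246.74323592 214.67724761]
 [245.2034265  209.64019299]
 [249.34480917 235.98599059]
 [237.87588206 216.06279186]
 [255.5307184  213.30418345]]
```

```bash
python3 -m creep '[[-17,-15,0,0,0,-0.12,70],[-17,-15,0,0,0,-0.12,70],[-17,-15,0,0,0,-0.12,70],[-17,-15,0,0,0,-0.12,70],[-17,-15,0,0,0,-0.12,70],[-17,-15,0,0,0,-0.12,70],[-17,-15,0,0,0,-0.12,70],[-17,-15,0,0,0,-0.12,70],[-17,-15,0,0,0,-0.12,70],[-17,-15,0,0,0,-0.12,70]]'
python3 -m creep '[[-2,-1,-10,0,0,-0.12,70],[0,0,-25,0,0,-0.12,70],[0,0,-25,0,0,-0.12,70],[0,0,-25,0,0,-0.01,70],[0,0,-25,0,0,0,70],[0,0,-20,0,0,0,70],[0,0,0,0,0,0,70],[0,0,0,0,0,0,70]]'
python3 -c "from h import *;st()"
```

```text
time_s: 9.5
tcp_pos: [0.4541, 0.1612, 0.2521]
tool_rot: [0.867, 0.498, 0.0, 0.0]
force: [1.3, -0.6, 0.2]
finger_gap: 0.0697
gripper_force: 0.0
time_s: 10.17
tcp_pos: [0.4529, 0.1611, 0.122]
tool_rot: [0.943, 0.333, -0.0, -0.0]
force: [-0.3, 0.7, 1.2]
finger_gap: 0.0699
gripper_force: 0.0
t 10.17 tcp [452.9 161.1 122. ] close 128.9 z [-0.001 -0.    -1.   ] gap 69.9 F [-0.3  0.7  1.2] g 0.0 j [ 0.27  0.27  1.83 -0.    1.04  1.16]
```

```bash
python3 -m creep '[[0,2,-20,0,0,0,70],[0,0,-20,0,0,0,70],[0,0,-20,0,0,0,70],[0,0,-20,0,0,0,70],[0,0,-15,0,0,0,70],[0,0,-7,0,0,0,70],[0,0,0,0,0,0,70],[0,0,0,0,0,0,70]]'
python3 -m creep '[[0,0,0,0,0,0,60],[0,0,0,0,0,0,50],[0,0,0,0,0,0,40],[0,0,0,0,0,0,35],[0,0,0,0,0,0,35],[0,0,0,0,0,0,35],[0,0,0,0,0,0,35],[0,0,0,0,0,0,35]]' 30
python3 -c "from h import *;st()"
```

```text
time_s: 10.83
tcp_pos: [0.4537, 0.1638, 0.0211]
tool_rot: [0.943, 0.334, 0.001, 0.0]
force: [0.0, 0.0, 0.9]
finger_gap: 0.07
gripper_force: 0.0
time_s: 11.5
tcp_pos: [0.4537, 0.1641, 0.021]
tool_rot: [0.943, 0.334, 0.001, 0.0]
force: [-1.9, 1.2, 8.1]
finger_gap: 0.0458
gripper_force: 29.5
t 11.5 tcp [453.7 164.1  21. ] close 129.0 z [ 0.002  0.001 -1.   ] gap 45.8 F [-1.9  1.2  8.1] g 29.5 j [0.27 0.45 1.88 0.   0.81 1.16]
```

```bash
python3 -m creep '[[0,0,5,0,0,0,35],[0,0,15,0,0,0,35],[0,0,25,0,0,0,35],[0,0,30,0,0,0,35],[0,0,30,0,0,0,35],[0,0,30,0,0,0,35],[0,0,30,0,0,0,35],[0,0,25,0,0,0,35],[0,0,15,0,0,0,35],[0,0,0,0,0,0,35]]'
python3 -m creep '[[7,-2,0,0,0,0,35],[15,-4,0,0,0,0,35],[20,-6,0,0,0,0,35],[20,-6,0,0,0,0,35],[20,-6,0,0,0,0,35],[20,-6,0,0,0,0,35],[18,-6,0,0,0,0,35],[12,-3,0,0,0,0,35],[4,-1,0,0,0,0,35],[0,0,0,0,0,0,35]]'
python3 - <<'E'
from h import *
st(); s=grab('side')
p=proj(s,[.6,.14,.15]).round().astype(int)[0]
cv2.imwrite('pics/g5.png',cv2.resize(s['pixels'][p[1]-60:p[1]+60,p[0]-60:p[0]+60],None,fx=4,fy=4,interpolation=2))
E
```

```text
time_s: 12.33
tcp_pos: [0.4538, 0.164, 0.2287]
tool_rot: [0.943, 0.334, 0.003, 0.0]
force: [1.0, 1.4, -1.0]
finger_gap: 0.046
gripper_force: 31.0
time_s: 13.17
tcp_pos: [0.5892, 0.1233, 0.223]
tool_rot: [0.943, 0.334, -0.001, -0.0]
force: [-0.0, -0.2, -0.7]
finger_gap: 0.0457
gripper_force: 31.0
t 13.17 tcp [589.2 123.3 223. ] close 129.0 z [-0.002 -0.    -1.   ] gap 45.7 F [-0.  -0.2 -0.7] g 31.0 j [ 0.15  0.42  1.37 -0.    1.35  1.04]
```

View pics/g5.png

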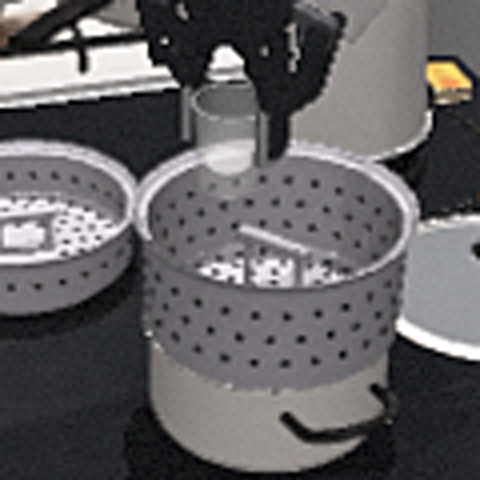

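The glass (230,140) hangs upright above the near side of the basket. I lower it.

```bash
python3 -m creep '[[0,0,-15,0,0,0,35],[0,0,-20,0,0,0,35],[0,0,-20,0,0,0,35],[0,0,-20,0,0,0,35],[0,0,-20,0,0,0,35],[0,0,-12,0,0,0,35],[0,0,-5,0,0,0,35],[0,0,-2,0,0,0,35],[0,0,0,0,0,0,35]]'
python3 -m creep '[[0,0,-1,0,0,0,35],[0,0,-1,0,0,0,35],[0,0,-1,0,0,0,35],[0,0,0,0,0,0,35]]'
python3 -c "from h import *;st()"
```

```text
time_s: 13.97
tcp_pos: [0.589, 0.1239, 0.1113]
tool_rot: [0.943, 0.334, 0.0, 0.0]
force: [1.1, 0.6, -0.8]
finger_gap: 0.0464
gripper_force: 31.0
time_s: 14.3
tcp_pos: [0.589, 0.1238, 0.108]
tool_rot: [0.943, 0.334, 0.0, 0.0]
force: [0.4, 0.0, 0.2]
finger_gap: 0.0458
gripper_force: 31.0
t 14.3 tcp [589.  123.8 108. ] close 129.0 z [ 0.  0. -1.] gap 45.8 F [0.4 0.  0.2] g 31.0 j [0.15 0.54 1.49 0.   1.12 1.04]
```

```bash
python3 -m creep '[[0,0,-1.5,0,0,0,35],[0,0,-1.5,0,0,0,35],[0,0,-1,0,0,0,35],[0,0,0,0,0,0,35]]'
python3 -m creep '[[0,0,-0.5,0,0,0,35],[0,0,-0.5,0,0,0,35],[0,0,0,0,0,0,35]]'
python3 -c "from h import *;st()"
```

```text
time_s: 14.63
tcp_pos: [0.5889, 0.1238, 0.1036]
tool_rot: [0.943, 0.334, -0.0, -0.0]
force: [1.7, 0.1, -0.3]
finger_gap: 0.046
gripper_force: 31.0
time_s: 14.88
tcp_pos: [0.5892, 0.124, 0.1034]
tool_rot: [0.943, 0.334, 0.001, -0.0]
force: [-1.4, 0.2, 4.4]
finger_gap: 0.0459
gripper_force: 31.2
t 14.88 tcp [589.2 124.  103.4] close 129.0 z [ 0.001  0.    -1.   ] gap 45.9 F [-1.4  0.2  4.4] g 31.2 j [0.15 0.54 1.49 0.   1.11 1.04]
```

```bash
python3 -m creep '[[0,0,0,0,0,0,50],[0,0,0,0,0,0,55],[0,0,0,0,0,0,58],[0,0,5,0,0,0,58],[0,0,15,0,0,0,58],[0,0,25,0,0,0,58],[0,0,30,0,0,0,58],[0,0,30,0,0,0,58],[0,0,30,0,0,0,58],[0,0,15,0,0,0,58]]'
python3 -m creep '[[-10,26,0,0,0,-0.08,45],[-10,26,0,0,0,-0.08,45],[-10,26,0,0,0,-0.08,45],[-10,26,0,0,0,-0.08,45],[-10,26,0,0,0,-0.08,45],[-10,26,0,0,0,-0.08,45],[-10,26,0,0,0,-0.08,45],[-10,26,0,0,0,-0.08,45],[-10,26,0,0,0,-0.08,45],[-5,25,0,0,0,-0.013,45]]'
python3 - <<'E'
from h import *
st(); d=grab('top');s=grab('side')
def z(im,c,w,f): 
    x,y=int(c[0]),int(c[1]); return cv2.resize(im[y-w:y+w,x-w:x+w],None,fx=f,fy=f,interpolation=2)
print(proj(s,[.4944,.3827,.048]))
cv2.imwrite('pics/g6.png',np.hstack([z(s['pixels'],proj(s,[.6,.14,.15])[0],50,4),z(s['pixels'],proj(s,[.4944,.3827,.048])[0],40,5)]))
E
```

```text
time_s: 15.72
tcp_pos: [0.5894, 0.1239, 0.2571]
tool_rot: [0.943, 0.334, 0.002, 0.0]
force: [-0.1, 0.3, 1.0]
finger_gap: 0.0582
gripper_force: 0.0
time_s: 16.55
tcp_pos: [0.4927, 0.3842, 0.2532]
tool_rot: [1.0, -0.028, -0.0, 0.0]
force: [0.4, 0.1, 0.7]
finger_gap: 0.0449
gripper_force: 0.0
t 16.55 tcp [492.7 384.2 253.2] close 86.8 z [-0. -0. -1.] gap 44.9 F [0.4 0.1 0.7] g 0.0 j [0.6  0.46 1.26 0.   1.43 2.23]
[[248.06833964 175.27338152]]
```

View pics/g6.png

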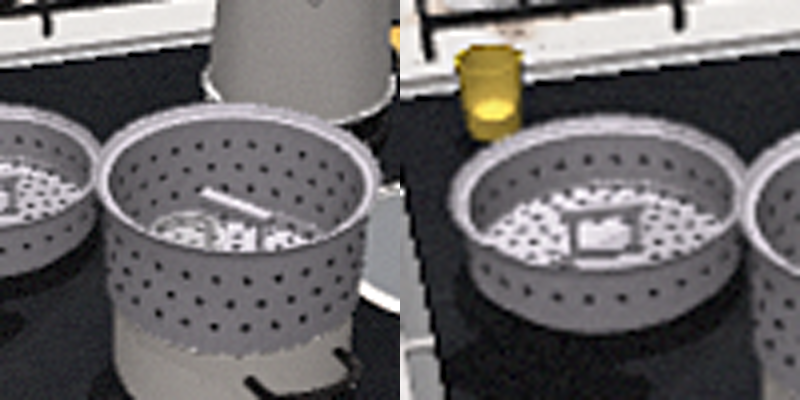

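The glass stands in the deep basket (190,230). The shallow bar at (605,215) runs nearly along x. I descend and grip it.

```bash
python3 -m creep '[[1.5,-1.5,-25,0,0,0,45],[0,0,-35,0,0,0,45],[0,0,-35,0,0,0,45],[0,0,-35,0,0,0,45],[0,0,-35,0,0,0,45],[0,0,-30,0,0,0,45],[0,0,-20,0,0,0,45],[0,0,-12,0,0,0,45],[0,0,0,0,0,0,45],[0,0,0,0,0,0,45]]'
python3 -m creep '[[0,0,0,0,0,0,25],[0,0,0,0,0,0,15],[0,0,0,0,0,0,5],[0,0,0,0,0,0,0],[0,0,0,0,0,0,0],[0,0,0,0,0,0,0],[0,0,0,0,0,0,0],[0,0,0,0,0,0,0]]' 60
python3 -c "from h import *;st()"
```

```text
time_s: 17.48
tcp_pos: [0.4958, 0.3812, 0.0265]
tool_rot: [1.0, -0.026, 0.0, -0.0]
force: [0.3, 0.5, 0.2]
finger_gap: 0.0449
gripper_force: 0.0
time_s: 18.15
tcp_pos: [0.4961, 0.3817, 0.0274]
tool_rot: [1.0, -0.026, 0.001, -0.001]
force: [-1.9, -0.7, 6.7]
finger_gap: 0.009
gripper_force: 59.1
t 18.15 tcp [496.1 381.7  27.4] close 87.0 z [ 0.002  0.001 -1.   ] gap 9.0 F [-1.9 -0.7  6.7] g 59.1 j [0.6  0.69 1.45 0.   1.   2.22]
```

```bash
python3 -m creep '[[0,0,5,0,0,0,0],[0,0,15,0,0,0,0],[0,0,25,0,0,0,0],[0,0,30,0,0,0,0],[0,0,30,0,0,0,0],[0,0,30,0,0,0,0],[0,0,30,0,0,0,0],[0,0,20,0,0,0,0],[0,0,15,0,0,0,0],[0,0,0,0,0,0,0]]'
python3 - <<'E'
from h import *
from scipy.optimize import least_squares
st()
d=grab('top','t7.png'); s=grab('side','s7.png')
def rim(d,c0,r,z):
    # radial edge search from outside in: bright lip vs dark surroundings, free-radius fit in world
    g=cv2.GaussianBlur(d['pixels'].max(2).astype(np.float32),(0,0),.8); P=[]
    for a in np.radians(np.arange(0,360,4)):
        rr=np.arange(r-.014,r+.014,.0005)
        w=np.c_[c0[0]+rr*np.cos(a),c0[1]+rr*np.sin(a),np.full(len(rr),z)]
        p=proj(d,w).astype(np.float32); v=cv2.remap(g,p[:,:1],p[:,1:],1).ravel()
        k=np.argmin(np.gradient(v)); 
        if np.gradient(v)[k]<-3: P.append(w[k,:2])
    P=np.array(P); f=least_squares(lambda q:np.hypot(*(P-q[:2]).T)-q[2],[*c0,r],loss='soft_l1',f_scale=.001)
    return f.x.round(4),len(P),np.round(np.median(abs(f.fun)),4)
print(rim(d,(.6255,.1525),.0935,.163)); print(rim(s,(.6255,.1525),.0935,.163))
o=cv2.resize(d['pixels'][120:290,130:430],None,fx=2.6,fy=2.6)
cv2.imwrite('pics/g7.png',o)
E
```

```text
time_s: 18.98
tcp_pos: [0.4961, 0.3817, 0.2298]
tool_rot: [1.0, -0.026, 0.002, -0.002]
force: [0.2, -0.8, -2.1]
finger_gap: 0.0087
gripper_force: 58.8
t 18.98 tcp [496.1 381.7 229.8] close 87.0 z [ 0.005  0.003 -1.   ] gap 8.7 F [ 0.2 -0.8 -2.1] g 58.8 j [ 0.6   0.47  1.29 -0.    1.37  2.22]
(array([0.6239, 0.1514, 0.0932]), 72, np.float64(0.0007))
(array([0.6245, 0.1527, 0.0938]), 77, np.float64(0.0008))
```

View pics/g7.png

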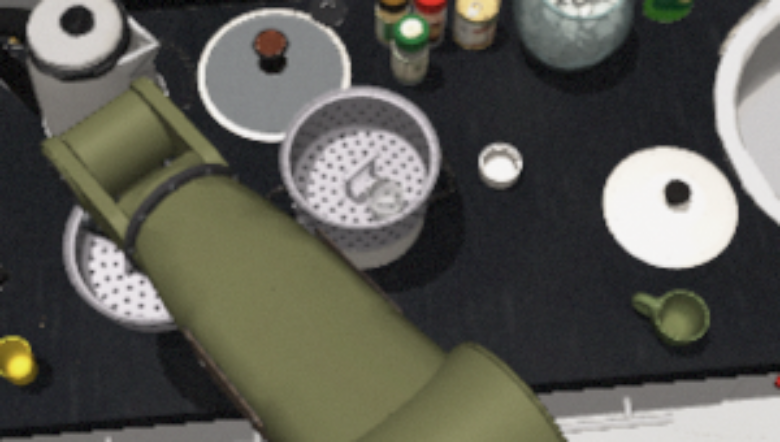

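The deep basket's rim is centred at (0.6245,0.152), and the glass stands at (385,198) in it. I carry the shallow basket over.

```bash
python3 -m creep '[[6,-10,0,0,0,0,0],[12,-22,0,0,0,0,0],[13,-23,0,0,0,0,0],[13,-23,0,0,0,0,0],[13,-23,0,0,0,0,0],[13,-23,0,0,0,0,0],[13,-23,0,0,0,0,0],[13,-23,0,0,0,0,0],[13,-23,0,0,0,0,0],[10,-18,0,0,0,0,0]]'
python3 -m creep '[[7,-13,0,0,0,0,0],[3,-5,0,0,0,0,0],[0,0,0,0,0,0,0],[0,0,0,0,0,0,0],[0,0,0,0,0,0,0]]'
python3 -c "from h import *;st()"
```

```text
time_s: 19.92
tcp_pos: [0.615, 0.1676, 0.224]
tool_rot: [1.0, -0.027, -0.001, 0.0]
force: [0.2, -0.6, -3.5]
finger_gap: 0.0089
gripper_force: 58.7
time_s: 20.33
tcp_pos: [0.624, 0.1533, 0.2256]
tool_rot: [1.0, -0.026, -0.0, -0.0]
force: [-0.2, 0.3, -2.7]
finger_gap: 0.0084
gripper_force: 58.7
t 20.33 tcp [624.  153.3 225.6] close 87.1 z [-0.  0. -1.] gap 8.4 F [-0.2  0.3 -2.7] g 58.7 j [0.18 0.51 1.24 0.   1.39 1.81]
```

```bash
python3 -m creep '[[1.5,-1,-15,0,0,0,0],[0,0,-12,0,0,0,0],[0,0,-5,0,0,0,0],[0,0,-2,0,0,0,0],[0,0,0,0,0,0,0],[0,0,0,0,0,0,0]]'
cat >> h.py <<'E'
def rim(d,c0,r,z):
    from scipy.optimize import least_squares
    g=cv2.GaussianBlur(d['pixels'].max(2).astype(np.float32),(0,0),.8); P=[]
    for a in np.radians(np.arange(0,360,4)):
        rr=np.arange(r-.014,r+.014,.0005)
        w=np.c_[c0[0]+rr*np.cos(a),c0[1]+rr*np.sin(a),np.full(len(rr),z)]
        p=proj(d,w).astype(np.float32); v=cv2.remap(g,p[:,:1],p[:,1:],1).ravel()
        k=np.argmin(np.gradient(v))
        if np.gradient(v)[k]<-3: P.append(w[k,:2])
    P=np.array(P); f=least_squares(lambda q:np.hypot(*(P-q[:2]).T)-q[2],[*c0,r],loss='soft_l1',f_scale=.001)
    return f.x.round(4),len(P),np.round(np.median(abs(f.fun)),4)
E
python3 - <<'E'
from h import *
st(); z=arm.state()['tcp_pos'][2]-.0274+.059; s=grab('side')
print(z,rim(s,(.6245,.1525),.0935,z))
cv2.imwrite('pics/g8.png',cv2.resize(s['pixels'][110:260,230:400],None,fx=3.5,fy=3.5,interpolation=2))
E
```

```text
time_s: 20.83
tcp_pos: [0.626, 0.1516, 0.1922]
tool_rot: [1.0, -0.026, 0.0, -0.0]
force: [-0.2, 0.4, -2.5]
finger_gap: 0.0085
gripper_force: 58.7
t 20.83 tcp [626.  151.6 192.2] close 87.0 z [ 0.  0. -1.] gap 8.5 F [-0.2  0.4 -2.5] g 58.7 j [0.18 0.54 1.27 0.   1.33 1.8 ]
0.22384824704047301 (array([0.6281, 0.1564, 0.0956]), 51, np.float64(0.0016))
```

View pics/g8.png

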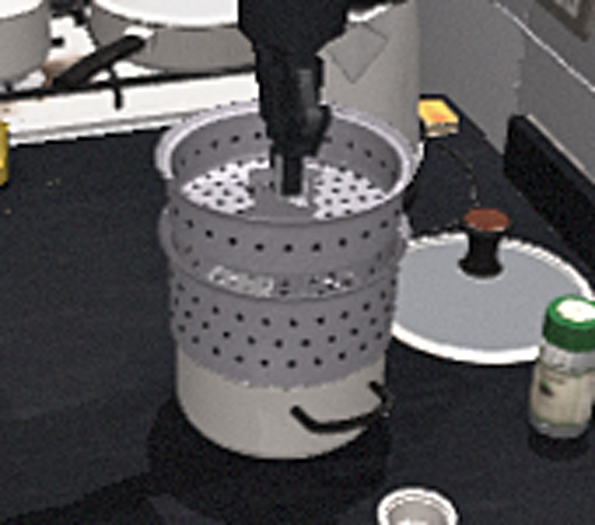

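The shallow basket hangs level just above the deep one and visually centred. I lower it.

```bash
python3 -m creep '[[0,0,-5,0,0,0,0],[0,0,-4,0,0,0,0],[0,0,-3,0,0,0,0],[0,0,-2,0,0,0,0],[0,0,-1.5,0,0,0,0],[0,0,-1,0,0,0,0],[0,0,0,0,0,0,0]]'
python3 -m creep '[[0,0,-1,0,0,0,0],[0,0,-1,0,0,0,0],[0,0,0,0,0,0,0]]'
python3 -c "from h import *;st()"
```

```text
time_s: 21.47
tcp_pos: [0.6259, 0.1513, 0.1751]
tool_rot: [1.0, -0.026, -0.0, 0.0]
force: [-0.0, 0.5, -3.3]
finger_gap: 0.0088
gripper_force: 58.8
time_s: 21.72
tcp_pos: [0.6259, 0.1513, 0.1731]
tool_rot: [1.0, -0.026, -0.0, 0.0]
force: [-1.1, -0.4, -2.8]
finger_gap: 0.0086
gripper_force: 58.8
t 21.72 tcp [625.9 151.3 173.1] close 87.0 z [-0. -0. -1.] gap 8.6 F [-1.1 -0.4 -2.8] g 58.8 j [ 0.18  0.56  1.29 -0.    1.29  1.8 ]
```

```bash
python3 -m creep '[[0,0,-1,0,0,0,0],[0,0,-1,0,0,0,0],[0,0,0,0,0,0,0]]'
python3 -c "from h import *;st()"
```

```text
time_s: 21.97
tcp_pos: [0.6262, 0.1513, 0.1726]
tool_rot: [1.0, -0.026, 0.001, -0.0]
force: [-3.7, -1.6, 6.5]
finger_gap: 0.0086
gripper_force: 59.9
t 21.97 tcp [626.2 151.3 172.6] close 87.0 z [ 0.001  0.    -1.   ] gap 8.6 F [-3.7 -1.6  6.5] g 59.9 j [ 0.18  0.56  1.3  -0.    1.29  1.8 ]
```

Seated at 172.6 as predicted. I release and go to the ramekin.

```bash
python3 -m creep '[[0,0,0,0,0,0,15],[0,0,0,0,0,0,25],[0,0,0,0,0,0,40],[0,0,0,0,0,0,40],[0,0,5,0,0,0,40],[0,0,15,0,0,0,40],[0,0,25,0,0,0,40],[0,0,30,0,0,0,40],[0,0,15,0,0,0,40],[0,0,5,0,0,0,40]]' 30
python3 -m creep '[[4,-18,0,0,0,0.12,70],[4,-18,0,0,0,0.12,70],[4,-18,0,0,0,0.12,70],[4,-18,0,0,0,0.12,70],[4,-18,0,0,0,0.12,70],[4,-18,0,0,0,0.12,70],[4,-18,0,0,0,0.12,70],[4,-18,0,0,0,0.12,70],[4,-18,0,0,0,0.12,70],[4,-18,0,0,0,0.12,70]]'
python3 -m creep '[[3,-5,-10,0,0,0.12,70],[0,0,-20,0,0,0.12,70],[0,0,-25,0,0,0.12,70],[0,0,-25,0,0,0.01,70],[0,0,-25,0,0,0,70],[0,0,-25,0,0,0,70],[0,0,-15,0,0,0,70],[0,0,-5,0,0,0,70],[0,0,0,0,0,0,70]]'
python3 - <<'E'
from h import *
st(); s=grab('side'); p=proj(s,[.669,-.034,.05])[0].astype(int);print(proj(s,[.669,-.034,.014])[0])
cv2.imwrite('pics/g9.png',np.hstack([cv2.resize(s['pixels'][110:260,240:390],None,fx=2.66,fy=2.66,interpolation=2),cv2.resize(s['pixels'][p[1]-50:p[1]+50,p[0]-50:p[0]+50],(399,399),interpolation=2)]))
E
```

```text
time_s: 22.8
tcp_pos: [0.6266, 0.1514, 0.27]
tool_rot: [1.0, -0.026, 0.002, -0.001]
force: [0.1, -0.9, 0.9]
finger_gap: 0.0404
gripper_force: 0.0
time_s: 23.63
tcp_pos: [0.6659, -0.0296, 0.2652]
tool_rot: [0.838, 0.545, -0.001, -0.0]
force: [1.1, 0.6, -0.6]
finger_gap: 0.0698
gripper_force: 0.0
time_s: 24.38
tcp_pos: [0.6682, -0.0336, 0.1144]
tool_rot: [0.726, 0.688, -0.001, -0.001]
force: [1.1, 0.8, 0.3]
finger_gap: 0.0702
gripper_force: 0.0
t 24.38 tcp [668.2 -33.6 114.4] close 177.0 z [-0.003  0.    -1.   ] gap 70.2 F [1.1 0.8 0.3] g 0.0 j [-0.11  0.67  1.26 -0.    1.22 -0.05]
[348.48828166 261.33224839]
```

View pics/g9.png

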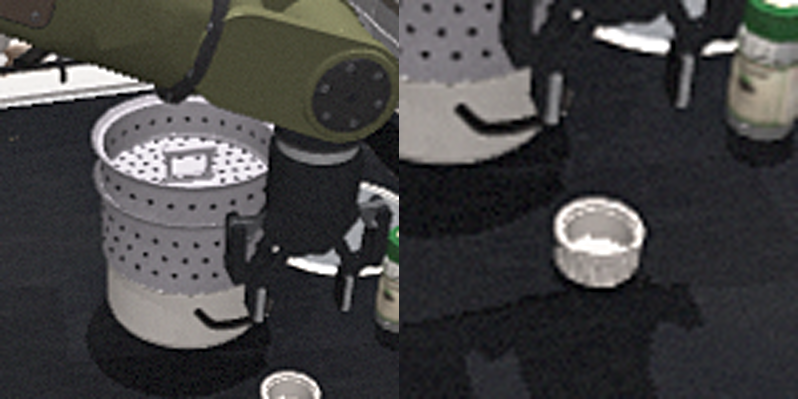

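The shallow basket is seated level (left tile 185,190). The ramekin at tile (600,240) is below the gripper. I descend.

```bash
python3 -m creep '[[0.5,0,-20,0,0,0,70],[0,0,-25,0,0,0,70],[0,0,-25,0,0,0,70],[0,0,-20,0,0,0,70],[0,0,-12,0,0,0,70],[0,0,-6,0,0,0,70],[0,0,-3,0,0,0,70],[0,0,0,0,0,0,70],[0,0,0,0,0,0,70]]'
python3 -m creep '[[0,0,0,0,0,0,60],[0,0,0,0,0,0,50],[0,0,0,0,0,0,42],[0,0,0,0,0,0,42],[0,0,0,0,0,0,42],[0,0,0,0,0,0,42],[0,0,0,0,0,0,42]]' 30
python3 -c "from h import *;st()"
```

```text
time_s: 25.18
tcp_pos: [0.6702, -0.0338, 0.0067]
tool_rot: [0.726, 0.688, 0.001, 0.001]
force: [-0.4, -0.6, 0.3]
finger_gap: 0.0697
gripper_force: 0.0
time_s: 25.77
tcp_pos: [0.67, -0.0337, 0.0069]
tool_rot: [0.726, 0.688, 0.001, 0.001]
force: [-2.9, 0.0, 8.5]
finger_gap: 0.0522
gripper_force: 30.1
t 25.77 tcp [670.  -33.7   6.9] close 177.0 z [ 0.002 -0.    -1.   ] gap 52.2 F [-2.9  0.   8.5] g 30.1 j [-0.1   0.8   1.3   0.    1.03 -0.05]
```

```bash
python3 -m creep '[[0,0,4,0,0,0,42],[0,0,10,0,0,0,42],[0,0,25,0,0,0,42],[0,0,30,0,0,0,42],[0,0,30,0,0,0,42],[0,0,30,0,0,0,42],[0,0,30,0,0,0,42],[0,0,30,0,0,0,42],[0,0,30,0,0,0,42],[0,0,21,0,0,0,42]]'
python3 -m creep '[[-4,12,0,0,0,0,42],[-7,20,0,0,0,0,42],[-7,20,0,0,0,0,42],[-7,20,0,0,0,0,42],[-7,20,0,0,0,0,42],[-7,20,0,0,0,0,42],[-6,18,0,0,0,0,42],[-3,10,0,0,0,0,42],[0,0,0,0,0,0,42],[0,0,0,0,0,0,42]]'
python3 - <<'E'
from h import *
st(); s=grab('side'); p=proj(s,[.622,.106,.2])[0].astype(int)
cv2.imwrite('pics/g10.png',cv2.resize(s['pixels'][p[1]-50:p[1]+50,p[0]-60:p[0]+60],None,fx=4,fy=4,interpolation=2))
E
```

```text
time_s: 26.6
tcp_pos: [0.6696, -0.0337, 0.2496]
tool_rot: [0.726, 0.688, 0.001, 0.001]
force: [-0.9, 0.2, -1.0]
finger_gap: 0.0526
gripper_force: 31.8
time_s: 27.43
tcp_pos: [0.6214, 0.1063, 0.2453]
tool_rot: [0.725, 0.688, -0.0, 0.0]
force: [-0.7, -0.1, -0.4]
finger_gap: 0.0523
gripper_force: 31.8
t 27.43 tcp [621.4 106.3 245.3] close 177.0 z [-0. -0. -1.] gap 52.3 F [-0.7 -0.1 -0.4] g 31.8 j [ 0.11  0.47  1.25 -0.    1.42  0.16]
```

View pics/g10.png

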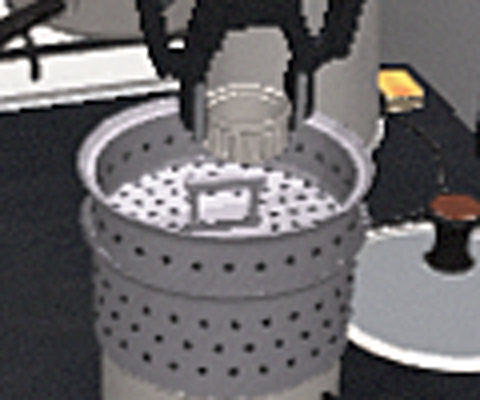

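The ramekin (247,125) is held upright. I lower it.

```bash
python3 -m creep '[[0,0,-12,0,0,0,42],[0,0,-18,0,0,0,42],[0,0,-18,0,0,0,42],[0,0,-14,0,0,0,42],[0,0,-8,0,0,0,42],[0,0,-3,0,0,0,42],[0,0,-2,0,0,0,42],[0,0,0,0,0,0,42]]'
python3 -m creep '[[0,0,-1,0,0,0,42],[0,0,-1,0,0,0,42],[0,0,0,0,0,0,42],[0,0,0,0,0,0,42]]'
python3 -c "from h import *;st()"
```

```text
time_s: 28.15
tcp_pos: [0.6217, 0.106, 0.1704]
tool_rot: [0.726, 0.688, 0.0, 0.0]
force: [0.6, 0.3, 0.7]
finger_gap: 0.0522
gripper_force: 31.8
time_s: 28.48
tcp_pos: [0.6215, 0.1063, 0.1686]
tool_rot: [0.726, 0.688, 0.0, 0.0]
force: [-0.7, -0.2, -1.3]
finger_gap: 0.0525
gripper_force: 31.8
t 28.48 tcp [621.5 106.3 168.6] close 177.0 z [ 0.  0. -1.] gap 52.5 F [-0.7 -0.2 -1.3] g 31.8 j [0.11 0.53 1.34 0.   1.26 0.16]
```

```bash
python3 -m creep '[[0,0,-1,0,0,0,42],[0,0,-1,0,0,0,42],[0,0,-0.5,0,0,0,42],[0,0,0,0,0,0,42],[0,0,0,0,0,0,42]]'
python3 -c "from h import *;st()"
```

```text
time_s: 28.9
tcp_pos: [0.6217, 0.1063, 0.1671]
tool_rot: [0.726, 0.688, 0.001, 0.0]
force: [-3.7, -0.5, 9.6]
finger_gap: 0.0525
gripper_force: 32.4
t 28.9 tcp [621.7 106.3 167.1] close 177.0 z [ 0.001  0.    -1.   ] gap 52.5 F [-3.7 -0.5  9.6] g 32.4 j [ 0.11  0.53  1.35 -0.    1.26  0.16]
```

The ramekin has landed. I release, rise, and go to the lid while turning the hand 90° so the knob can be centred in two directions.

```bash
python3 -m creep '[[0,0,0,0,0,0,56],[0,0,0,0,0,0,60],[0,0,0,0,0,0,62],[0,0,4,0,0,0,62],[0,0,12,0,0,0,62],[0,0,25,0,0,0,62],[0,0,30,0,0,0,62],[0,0,30,0,0,0,62],[0,0,15,0,0,0,62],[0,0,0,0,0,0,62]]'
python3 -m creep '[[-2,-20,0,0,0,-0.12,50],[-2,-28,0,0,0,-0.12,50],[-2,-28,0,0,0,-0.12,50],[-2,-28,0,0,0,-0.12,50],[-2,-28,0,0,0,-0.12,50],[-2,-28,0,0,0,-0.12,50],[-2,-28,0,0,0,-0.12,50],[-2,-28,0,0,0,-0.12,50],[-2,-28,0,0,0,-0.12,50],[-2,-28,0,0,0,-0.12,50]]'
python3 -m creep '[[-2,-28,0,0,0,-0.12,50],[-2,-28,0,0,0,-0.12,50],[0,-20,0,0,0,-0.12,50],[0,-4,-10,0,0,-0.01,50],[0,0,-20,0,0,0,50],[0,0,-25,0,0,0,50],[0,0,-25,0,0,0,50],[0,0,0,0,0,0,50],[0,0,0,0,0,0,50]]'
python3 - <<'E'
from h import *
st(); d=grab('top'); s=grab('side')
print(rim(d,(.6245,.1515),.0935,.204),rim(s,(.6245,.1515),.0935,.204))
print('lid side',rim(s,(.598,-.246),.086,.003))
# ramekin in top view: brightest/white blob centre on shallow floor side
print(proj(d,[.622,.106,.188]))
E
```

```text
time_s: 29.73
tcp_pos: [0.6223, 0.1064, 0.2873]
tool_rot: [0.726, 0.688, 0.003, 0.002]
force: [-0.7, 0.8, 0.2]
finger_gap: 0.0615
gripper_force: 0.0
time_s: 30.57
tcp_pos: [0.601, -0.167, 0.2818]
tool_rot: [0.988, 0.155, -0.0, -0.0]
force: [0.3, 0.3, 0.2]
finger_gap: 0.0501
gripper_force: 0.0
time_s: 31.32
tcp_pos: [0.5971, -0.2449, 0.201]
tool_rot: [1.0, -0.025, -0.001, -0.001]
force: [0.3, -0.4, 1.0]
finger_gap: 0.0499
gripper_force: 0.0
t 31.32 tcp [ 597.1 -244.9  201. ] close 87.1 z [-0.002  0.001 -1.   ] gap 49.9 F [ 0.3 -0.4  1. ] g 0.0 j [-0.45  0.54  1.26  0.    1.35  1.18]
(array([0.6243, 0.152 , 0.0933]), 69, np.float64(0.0009)) (array([0.6249, 0.1532, 0.0938]), 44, np.float64(0.0009))
lid side (array([ 0.5993, -0.2473,  0.0862]), 90, np.float64(0.0003))
[[283.09788913 174.97829317]]
```

```bash
python3 -m creep '[[1.5,-1.3,-20,0,0,0,50],[0,0,-30,0,0,0,50],[0,0,-35,0,0,0,50],[0,0,-35,0,0,0,50],[0,0,-25,0,0,0,50],[0,0,-15,0,0,0,50],[0,0,-8,0,0,0,50],[0,0,-3,0,0,0,50],[0,0,0,0,0,0,50],[0,0,0,0,0,0,50]]'
python3 -m creep '[[0,0,-1,0,0,0,50],[0,0,-1,0,0,0,50],[0,0,0,0,0,0,50]]'
python3 -m creep '[[0,0,-1,0,0,0,50],[0,0,-1,0,0,0,50],[0,0,0,0,0,0,50]]'
python3 -c "from h import *;st()"
```

```text
time_s: 32.25
tcp_pos: [0.5998, -0.2473, 0.0326]
tool_rot: [1.0, -0.026, 0.001, 0.001]
force: [0.6, 0.5, 0.7]
finger_gap: 0.0498
gripper_force: 0.0
time_s: 32.5
tcp_pos: [0.5991, -0.2471, 0.0293]
tool_rot: [1.0, -0.026, 0.0, 0.0]
force: [-0.5, 0.4, 0.5]
finger_gap: 0.0501
gripper_force: 0.0
time_s: 32.75
tcp_pos: [0.5989, -0.247, 0.0266]
tool_rot: [1.0, -0.026, -0.0, -0.0]
force: [0.8, -0.5, -0.4]
finger_gap: 0.0499
gripper_force: 0.0
t 32.75 tcp [ 598.9 -247.    26.6] close 87.0 z [-0.  0. -1.] gap 49.9 F [ 0.8 -0.5 -0.4] g 0.0 j [-0.45  0.73  1.38  0.    1.03  1.18]
```

```bash
python3 -m creep '[[0,0,0,0,0,0,42],[0,0,0,0,0,0,36],[0,0,0,0,0,0,30],[0,0,0,0,0,0,28],[0,0,0,0,0,0,28],[0,0,0,0,0,0,28]]' 20
python3 -c "from h import *;st()"
```

```text
time_s: 33.25
tcp_pos: [0.599, -0.2469, 0.027]
tool_rot: [1.0, -0.026, 0.0, -0.0]
force: [-2.7, 2.9, 3.4]
finger_gap: 0.0315
gripper_force: 19.7
t 33.25 tcp [ 599.  -246.9   27. ] close 87.0 z [ 0.  0. -1.] gap 31.5 F [-2.7  2.9  3.4] g 19.7 j [-0.45  0.73  1.38  0.    1.03  1.18]
```

The knob is gripped and centred in y. I release, turn 90° in place, and grip again to centre x.

```bash
python3 -m creep '[[0,0,0,0,0,0,50],[0,0,0,0,0,0,52],[0,0,1,0,0,0.1,52],[0,0,0,0,0,0.12,52],[0,0,0,0,0,0.12,52],[0,0,0,0,0,0.12,52],[0,0,0,0,0,0.12,52],[0,0,0,0,0,0.12,52],[0,0,0,0,0,0.12,52],[0,0,0,0,0,0.12,52]]'
python3 -m creep '[[0,0,0,0,0,0.12,52],[0,0,0,0,0,0.12,52],[0,0,0,0,0,0.12,52],[0,0,0,0,0,0.12,52],[0,0,0,0,0,0.12,52],[0,0,0,0,0,0.03,52],[0,0,-1,0,0,0,52],[0,0,0,0,0,0,52]]'
python3 -m creep '[[0,0,0,0,0,0,42],[0,0,0,0,0,0,36],[0,0,0,0,0,0,30],[0,0,0,0,0,0,28],[0,0,0,0,0,0,28],[0,0,0,0,0,0,28],[0,0,0,0,0,0,28]]' 50
python3 -c "from h import *;st()"
```

```text
time_s: 34.08
tcp_pos: [0.5989, -0.2471, 0.0275]
tool_rot: [0.902, 0.432, -0.0, 0.0]
force: [-0.2, -0.6, -0.4]
finger_gap: 0.0515
gripper_force: 0.0
time_s: 34.75
tcp_pos: [0.5989, -0.2471, 0.0264]
tool_rot: [0.726, 0.687, -0.0, -0.0]
force: [-0.5, -0.1, 1.1]
finger_gap: 0.0523
gripper_force: 0.0
time_s: 35.33
tcp_pos: [0.5992, -0.2471, 0.0271]
tool_rot: [0.726, 0.688, 0.0, 0.0]
force: [2.8, -0.1, 2.8]
finger_gap: 0.0294
gripper_force: 49.2
t 35.33 tcp [ 599.2 -247.1   27.1] close 177.0 z [ 0.001 -0.    -1.   ] gap 29.4 F [ 2.8 -0.1  2.8] g 49.2 j [-0.45  0.73  1.38  0.    1.03 -0.39]
```

```bash
python3 -m creep '[[0,0,4,0,0,0,28],[0,0,8,0,0,0,28],[0,0,15,0,0,0,28],[0,0,25,0,0,0,28],[0,0,30,0,0,0,28],[0,0,30,0,0,0,28],[0,0,30,0,0,0,28],[0,0,20,0,0,0,28],[0,0,8,0,0,0,28],[0,0,0,0,0,0,28]]'
python3 - <<'E'
from h import *
st(); s=grab('side');d=grab('top','tl.png');z=arm.state()['tcp_pos'][2]-.0271+.003
print(z,rim(s,(.599,-.247),.086,z))
for dz in(-.006,.006):print(rim(s,(.599,-.247),.086,z+dz))
E
```

```text
time_s: 36.17
tcp_pos: [0.5992, -0.2472, 0.1987]
tool_rot: [0.726, 0.688, 0.0, 0.001]
force: [0.1, -0.3, -3.8]
finger_gap: 0.0291
gripper_force: 49.8
t 36.17 tcp [ 599.2 -247.2  198.7] close 177.0 z [ 0.002 -0.001 -1.   ] gap 29.1 F [ 0.1 -0.3 -3.8] g 49.8 j [-0.45  0.54  1.25 -0.    1.34 -0.39]
0.17114807510372604 (array([ 0.6002, -0.2454,  0.0864]), 82, np.float64(0.0004))
(array([ 0.6031, -0.2401,  0.0874]), 84, np.float64(0.0003))
(array([ 0.5974, -0.2505,  0.0856]), 81, np.float64(0.0003))
```

The lid is lifted (3.8 N) and level, with its rim centred on the TCP. I carry it over the stack.

```bash
python3 -m creep '[[0,0,20,0,0,0,28],[0,0,30,0,0,0,28],[0,0,20,0,0,0,28],[0,8,5,0,0,0,28],[1,18,0,0,0,0,28],[2,26,0,0,0,0,28],[2,28,0,0,0,0,28],[2,28,0,0,0,0,28],[2,28,0,0,0,0,28],[2,28,0,0,0,0,28]]'
python3 -m creep '[[2,28,0,0,0,0,28],[2,28,0,0,0,0,28],[2,28,0,0,0,0,28],[2,28,0,0,0,0,28],[2,28,0,0,0,0,28],[2,28,0,0,0,0,28],[2,26,0,0,0,0,28],[1,20,0,0,0,0,28],[0,14,0,0,0,0,28],[0,6,0,0,0,0,28]]'
python3 -m creep '[[0,0,0,0,0,0,28],[0,0,0,0,0,0,28],[0,0,0,0,0,0,28]]'
python3 -c "from h import *;st()"
```

```text
time_s: 37.1
tcp_pos: [0.6092, -0.0811, 0.2689]
tool_rot: [0.726, 0.688, -0.001, -0.002]
force: [1.0, -0.7, -2.0]
finger_gap: 0.0291
gripper_force: 50.0
time_s: 37.93
tcp_pos: [0.6242, 0.153, 0.2695]
tool_rot: [0.725, 0.689, -0.001, -0.001]
force: [-0.0, -0.8, -2.5]
finger_gap: 0.0291
gripper_force: 50.0
time_s: 38.18
tcp_pos: [0.625, 0.1499, 0.2715]
tool_rot: [0.726, 0.688, -0.0, -0.0]
force: [0.2, 0.2, -1.9]
finger_gap: 0.0289
gripper_force: 50.0
t 38.18 tcp [625.  149.9 271.5] close 176.9 z [-0. -0. -1.] gap 28.9 F [ 0.2  0.2 -1.9] g 50.0 j [ 0.18  0.49  1.17 -0.    1.48  0.23]
```

```bash
python3 -m creep '[[-0.3,1.8,-10,0,0,0,28],[0,0,-12,0,0,0,28],[0,0,-8,0,0,0,28],[0,0,-4,0,0,0,28],[0,0,-2,0,0,0,28],[0,0,0,0,0,0,28],[0,0,0,0,0,0,28]]'
python3 -c "from h import *;st()"
python3 -m creep '[[0,0,-2,0,0,0,28],[0,0,-2,0,0,0,28],[0,0,-1,0,0,0,28],[0,0,0,0,0,0,28]]'
python3 -c "from h import *;st()"
```

```text
time_s: 38.77
tcp_pos: [0.6248, 0.1528, 0.236]
tool_rot: [0.726, 0.688, 0.0, 0.0]
force: [0.3, 0.3, -2.0]
finger_gap: 0.0294
gripper_force: 50.0
t 38.77 tcp [624.8 152.8 236. ] close 177.0 z [ 0.  0. -1.] gap 29.4 F [ 0.3  0.3 -2. ] g 50.0 j [ 0.18  0.51  1.22 -0.    1.41  0.24]
time_s: 39.1
tcp_pos: [0.6246, 0.1528, 0.2305]
tool_rot: [0.726, 0.688, -0.0, -0.0]
force: [0.5, -0.0, -3.3]
finger_gap: 0.0292
gripper_force: 50.0
t 39.1 tcp [624.6 152.8 230.5] close 177.0 z [-0. -0. -1.] gap 29.2 F [ 0.5 -0.  -3.3] g 50.0 j [0.18 0.51 1.23 0.   1.4  0.24]
```

```bash
python3 -m creep '[[0,-1,-1,0,0,0,28],[0,0,-1,0,0,0,28],[0,0,0,0,0,0,28]]'
python3 -m creep '[[0,0,-1,0,0,0,28],[0,0,-1,0,0,0,28],[0,0,0,0,0,0,28]]'
python3 -m creep '[[0,0,-1,0,0,0,28],[0,0,0,0,0,0,28]]'
python3 -c "from h import *;st()"
```

```text
time_s: 39.35
tcp_pos: [0.6246, 0.1517, 0.2286]
tool_rot: [0.726, 0.688, -0.0, -0.0]
force: [-0.1, 0.1, -3.3]
finger_gap: 0.029
gripper_force: 50.0
time_s: 39.6
tcp_pos: [0.6246, 0.1518, 0.2265]
tool_rot: [0.726, 0.688, -0.0, -0.0]
force: [0.1, -0.8, -3.0]
finger_gap: 0.0292
gripper_force: 50.0
time_s: 39.77
tcp_pos: [0.6246, 0.1518, 0.2256]
tool_rot: [0.726, 0.688, -0.0, -0.0]
force: [0.6, 0.7, -2.4]
finger_gap: 0.0292
gripper_force: 50.0
t 39.77 tcp [624.6 151.8 225.6] close 177.0 z [-0. -0. -1.] gap 29.2 F [ 0.6  0.7 -2.4] g 50.0 j [0.18 0.51 1.24 0.   1.39 0.23]
```

No rim contact on the way, and it is within 1 mm of the seat. One more step, then release.

```bash
python3 -m creep '[[0,0,-1,0,0,0,28],[0,0,-0.7,0,0,0,28],[0,0,0,0,0,0,28]]'
python3 -c "from h import *;st()"
```

```text
time_s: 40.02
tcp_pos: [0.6249, 0.1518, 0.2253]
tool_rot: [0.726, 0.688, 0.001, 0.0]
force: [-2.7, -0.1, 5.2]
finger_gap: 0.0294
gripper_force: 50.5
t 40.02 tcp [624.9 151.8 225.3] close 177.0 z [ 0.002  0.    -1.   ] gap 29.4 F [-2.7 -0.1  5.2] g 50.5 j [ 0.18  0.51  1.24 -0.    1.39  0.23]
```

```bash
python3 -m creep '[[0,0,0,0,0,0,36],[0,0,0,0,0,0,46],[0,0,0,0,0,0,55],[0,0,0,0,0,0,55],[0,0,4,0,0,0,55],[0,0,12,0,0,0,55],[0,0,25,0,0,0,55],[0,0,25,0,0,0,55],[0,0,10,0,0,0,55],[0,0,0,0,0,0,55]]'
python3 -m creep '[[0,-20,0,0,0,0,55],[-5,-30,0,0,0,0,55],[-5,-35,0,0,0,0,55],[-5,-35,0,0,0,0,55],[-5,-35,0,0,0,0,55],[-5,-35,0,0,0,0,55],[-5,-35,0,0,0,0,55],[-5,-35,0,0,0,0,55],[0,-20,0,0,0,0,55],[0,0,0,0,0,0,55]]'
python3 - <<'E'
from h import *
st(); d=grab('top','end_t.png'); s=grab('side','end_s.png')
for n,c in(('top',d),('side',s)):
    print(n,'lid',rim(c,(.6247,.1518),.086,.201),'shal',rim(c,(.6247,.1518),.0935,.204))
    p=proj(c,[.6247,.1518,.240])[0]; x,y=p.astype(int); k=c['pixels'][y-9:y+10,x-9:x+10].max(2)<70
    ys,xs=np.nonzero(k); u,v=xs.mean()+x-9,ys.mean()+y-9; print('knob',k.sum(),ray(c,u,v,.239))
E
```

```text
time_s: 40.85
tcp_pos: [0.6252, 0.1519, 0.3037]
tool_rot: [0.726, 0.688, 0.002, 0.001]
force: [-0.8, 0.3, -1.2]
finger_gap: 0.0553
gripper_force: 0.0
time_s: 41.68
tcp_pos: [0.5889, -0.1319, 0.2987]
tool_rot: [0.727, 0.687, -0.001, -0.001]
force: [0.4, -0.7, -0.1]
finger_gap: 0.055
gripper_force: 0.0
t 41.68 tcp [ 588.9 -131.9  298.7] close 176.7 z [-0.002 -0.    -1.   ] gap 55.0 F [ 0.4 -0.7 -0.1] g 0.0 j [-0.28  0.38  1.25 -0.    1.51 -0.22]
top lid (array([0.6243, 0.1486, 0.0909]), 90, np.float64(0.0016)) shal (array([0.6226, 0.1488, 0.0906]), 89, np.float64(0.0015))
knob 80 [0.62481055 0.15209618 0.239     ]
side lid (array([0.6261, 0.1578, 0.0938]), 74, np.float64(0.0007)) shal (array([0.6248, 0.1531, 0.0937]), 71, np.float64(0.001))
knob 167 [0.62268149 0.15311073 0.239     ]
```

Both views put the knob on the stack axis at the seated height, so I hand in.

```bash
python3 -c "
from rig import arm
print(arm.sign_off())"
```

```text
the job is handed in; nothing more can be done
None
```

I built the steamer in the required order (deep basket, glass, shallow basket, ramekin, lid) and handed it in at about 42 s of the 144 s. No verdict came back, and the lid's final seating was checked only from contact height and measured knob position, not by eye.

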